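# Lock the T-foot stop post into the welding fixture

### The arm

A 6-joint arm with a two-finger parallel gripper is mounted at the origin on the work surface. World frame = base frame: x ahead of the robot, y to its left, z up, the work surface at z = 0. Lengths are in m, angles in degrees, forces in N, time in s.
With the tool pointing down it reaches from about 0.35 to 0.925 m from the base axis. Payload 6.4 kg.
Tool frame: the origin (TCP) lies midway between the tips of the shut fingers; the grasp point (between the pads) lies 19 mm behind it; z points along the fingers, y is the direction in which the jaws open and shut (so a half turn about z gives the same grasp; the last joint's range is limited). The gripper opens to 94 mm and grips with 3 to 60 N. Pads are 16 mm wide; open, the fingers measure 119 mm over their backs; the gripper's body (75 mm by 177 mm) begins 78 mm behind the grasp point.
Start: joints at [65.369, 14.043, 89.255, -0, 76.702, -9.975], TCP at [0.164, 0.629, 0.205] pointing down, gripper open.
Joint ranges: [-179.41, 179.41], [-58.25, 129.5], [7.25, 145.43], [-54.29, 234.29], [11.92, 165.04], [-157.13, 157.13]. Speed limits (degrees/s): [147.25, 147.25, 180, 180, 180, 180].

### API

Orientations are given as a 3x3 rotation matrix whose columns are the frame's x, y, z axes.
In Python, from station import ctrl gives the robot as it stands.
- The arm moves only by the shell command python3 -m pendant 'ROWS' [FORCE]. ROWS is JSON, a list of rows, each a list of 3 entries, a list of its own where there are three numbers: the turn, a rotation vector about the tool's x, y, z in rad, then the shift along the tool's x, y, z in cm, then the opening, from 0 (shut) to 1 (fully open). In form: [[[ax, ay, az], [x, y, z], claw], ...]. A call has 1 to 20 rows; each row is the pose to reach, as a shift and turn from the pose commanded when the call began, along the tool's axes at that moment; what a row does not reach only later rows make up. A row lasts 1/12 s, in which the tool goes at most 41.7 mm and 7.16 degrees, less where a joint would pass 70% of its speed; a pose out of reach is approached as far as the arm can. A call with a gripper value outside its range is refused whole. The fingers move at their own pace and stop on an object; FORCE is the grip in N (left out, the last holds). Time passes only in rows, so rows that repeat a pose let the fingers close. It gives the time, the measured TCP pose, the force and the opening at its end, in the units of the state.
- ctrl.get_state(): the state, without advancing time (a new reading comes with each control period).
- ctrl.grab_frame(name): name is "scene" or "top" or "wrist"; returns a dict with "pixels" (400x640x3 uint8, red, green, blue), "depth" (400x640 float32, m along the optical axis (not along the pixel's ray), 0 where there is no reading), "fx", "fy", "cx", "cy" (pixels), "extrinsics" (4x4, takes a point from camera to world coordinates). Camera axes: x right, y down, z forward; pixel columns grow to the right and rows downward; lengths in m; the calibration is good to about 2 mm. A picture is of the moment at which its call begins.
- ctrl.sign_off(): hands the job in, once; it reports no verdict.
The state is a dict: "clock": time; "joint_pos": joint angles; "dq": joint speeds; "joint_efforts": joint torques, N m; "ee_pos": TCP position; "eef_rot": TCP orientation; "ft_force": force on the tool from outside, world axes, zero at the start; "torque": the same for the moment, N m; "grip_width": finger opening in m.
Only numpy, scipy, OpenCV 4.12 (cv2) and the standard library are available. Lean on these libraries where they do the work, as an engineer would, in place of code of your own. Each camera call takes 0.05 s, during which the arm holds its last target.

### The job

Take the red-handled stop post out of the wooden rack and lock it into the blue fixture block: pass its T-foot down through the slot, feel it gently along to the end of the slot at the yellow-marked end, push it down against the spring, give it a quarter turn and let it spring up into its seat, so that it stands locked across the slot with nothing holding it. Work gently: never push, press or pull on the block with more than about 30 N, and leave everything else where it is.

Things in the scene. Friction and masses are not known exactly. Their poses are not given: they have to be found in the camera images.
- t_post: The stop post, loose, 75 mm tall, 0.16 to 0.26 kg, upright in one of the rack's three slots (which one varies). Origin: centre of the foot's underside, z up. T-foot 10 mm wide (x), 36 mm long (y), 8 mm thick, its lowest 3 mm stepped in to 7 x 33 mm as a lead-in. Above it a round steel neck 8 mm across. A half turn makes no difference.
- post_handle (a point): Middle of the post's red bar handle, 62.5 mm above the post's origin. The handle is 14 mm thick (post x), 50 mm long (post y, the same way as the foot) and 25 mm high. A 23 mm dark collar just under it is decoration.
- fixture_block: Blue block fixed to the bench, 112 mm (x) by 190 mm (y); two side rails 60 mm high, inner faces at x = +-42 mm. Origin: centre of its underside; z up; y runs along the slot. Between the rails is a steel carriage with the slot, clamped anywhere up to 14 mm either way along y from the block's middle: where is not reported; it must be felt or seen.
- plate_level (a point): Above the block's middle, on the top face of the carriage plate, 58 mm up. Plate 84 x 130 mm, 8 mm thick. Through slot on the line x = 0, 12.6 mm wide, 70 mm long (y), its middle at y = -14 to +14 mm. A post lowered at y = 0 always finds it. The +y end wall of the slot is 12 mm deep; that end of the plate has a yellow band, and yellow dashes show the locked handle's line.
- spring_level (a point): Above the block's middle, 46 mm up: rest height of the brass pressure plate on a spring under the slot: 6 N at first touch, plus 0.7 N per mm, damped (0.1 N per mm/s), hard stop after 13 mm (15 N). Ribs under the carriage plate also reach down to this height everywhere except at the seat; to turn, the foot's top must be below them: post origin under 38 mm; 35 to 36.5 is good. Turn either way.
- seat_level (a point): Above the block's middle, 42 mm up: height of the post's origin when it is seated, its foot along the block's x, sprung up against the plate's underside. The seat's centre is 18 mm before the slot's +y end: right where the post stands when its foot's end touches that end. The seat is 14 mm wide (y) for the 10 mm foot. Turned elsewhere the post rises only to 38 mm.
- post_rack: Plywood rack fixed to the bench, 70 mm (x) by 230 mm (y) by 26 mm high, with three slots 14 mm (x) by 40 mm (y), 18 mm deep (floor at z = 8 mm), at y = -70, 0 and +70 mm on its midline, long side along its y. Origin: centre of its underside.
- pin_post_a: Stop post with a round brass head (22 mm across, 60 mm tall), same foot, in another slot of the rack: leave alone. Origin: centre of the foot's underside.
- pin_post_b: Stop post with a round black head (22 mm across, 60 mm tall), same foot, in another slot of the rack: leave alone. Origin: centre of the foot's underside.
- wire_brush: Hand brush lying on the bench: leave alone.
- chipping_hammer: Hammer lying on the bench: leave alone.
- spanner: Spanner lying on the bench: leave alone.
- grinding_disc: Flat disc, 116 mm across, 6 mm thick, with a centre hole, lying on the bench: leave alone.
- tube_offcut: Square steel tube offcut, 40 x 40 x 120 mm, lying on the bench: leave alone.
- spray_can: Green can, 60 mm across, 170 mm tall, standing on the bench: leave alone.
Things that resemble listed ones, but are neither listed nor needed, are in the scene too. What is meant by the fixture_block is not black, and is the larger of those in its own colour.

How it is judged:
By the outcome, as a careful person would: the job done as asked, in the order asked, and still so for the second after the job is handed in, with the robot touching nothing.
It also fails if it takes over 58 s, if anything falls off the work surface, if the arm or the gripper's body presses on something with over 40 N, if the wrist force passes 120 N, or if a joint passes its speed limit or range.

## Working session

There is one attempt and no reset: what is moved stays moved. The work goes in short steps, Python scripts to look and compute and a shell command to move; the robot and the scene stay as the last step left them, time stands still between calls to the robot, and variables do not carry over. Pictures are saved under pics/ and viewed, and the job is handed in when it is done.

```bash
ls; mkdir -p pics; cat > h.py <<'E'
import numpy as np, cv2, pickle
from station import ctrl
def shot(n,tag):
    f=ctrl.grab_frame(n); pickle.dump(f,open(f'pics/{tag}.pkl','wb'))
    cv2.imwrite(f'pics/{tag}.png',f['pixels'][:,:,::-1]); return f
def ld(tag): return pickle.load(open(f'pics/{tag}.pkl','rb'))
def ray(f,u,v):
    E=np.array(f['extrinsics']); d=E[:3,:3]@np.array([(u-f['cx'])/f['fx'],(v-f['cy'])/f['fy'],1.]); return E[:3,3],d
def onz(f,u,v,z):
    o,d=ray(f,u,v); return o+d*(z-o[2])/d[2]
def pt(f,u,v):
    o,d=ray(f,u,v); return o+d*float(f['depth'][int(round(v)),int(round(u))])
E
python3 - <<'E'
from h import *
for n in ("scene","top","wrist"): 
    f=shot(n,n+"0"); print(n,f['fx'],np.round(f['extrinsics'],3).tolist())
s=ctrl.get_state(); print(s)
E
```

```text
pics
scene 483.8092405671832 [[0.492, 0.7, -0.517, 1.129], [0.87, -0.4, 0.288, -0.384], [-0.005, -0.592, -0.806, 1.07], [0.0, 0.0, 0.0, 1.0]]
top 457.7551899509439 [[-0.015, -0.988, 0.155, 0.291], [-1.0, 0.014, -0.005, 0.009], [0.002, -0.155, -0.988, 1.4], [0.0, 0.0, 0.0, 1.0]]
wrist 342.9228674895486 [[0.253, 0.934, 0.253, 0.09], [0.968, -0.244, -0.068, 0.649], [-0.002, 0.262, -0.965, 0.384], [0.0, 0.0, 0.0, 1.0]]
{'clock': 0.15, 'joint_pos': array([ 6.53669590e+01,  1.40732483e+01,  8.93069707e+01,  1.24118456e-03,
        7.67010916e+01, -9.97538227e+00]), 'dq': array([ 0.10877277, -0.07425434, -0.13513362,  0.03969199, -0.08969285,
       -0.07029662]), 'joint_efforts': array([ 1.89965781e-04, -4.16261709e+01, -3.14981997e+01,  6.85423566e-02,
        3.16139893e-02, -7.93595291e-05]), 'ee_pos': array([0.16428147, 0.62844028, 0.20463503]), 'eef_rot': array([[-9.67453668e-01,  2.53047480e-01, -6.10666555e-04],
       [ 2.53048076e-01,  9.67452857e-01, -1.28120222e-03],
       [ 2.66586111e-04, -1.39403178e-03, -9.99998993e-01]]), 'ft_force': array([-0.080167  ,  0.02438116,  0.71732927]), 'torque': array([-0.03945605, -0.05768887, -0.04744767]), 'grip_width': 0.09404194666686531}
```

View pics/scene0.png

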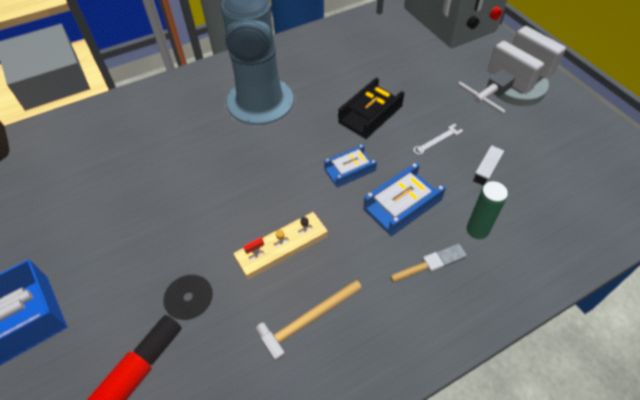

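View pics/top0.png

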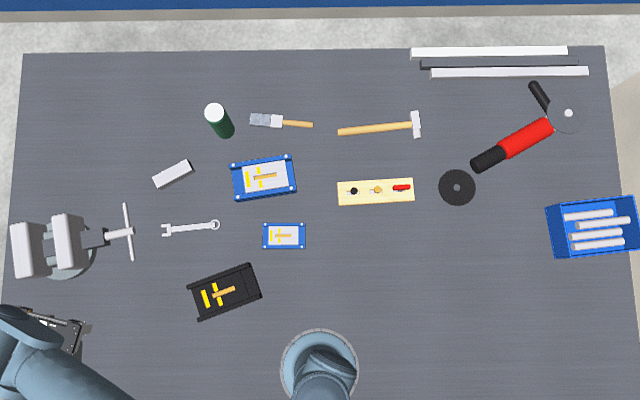

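View pics/wrist0.png

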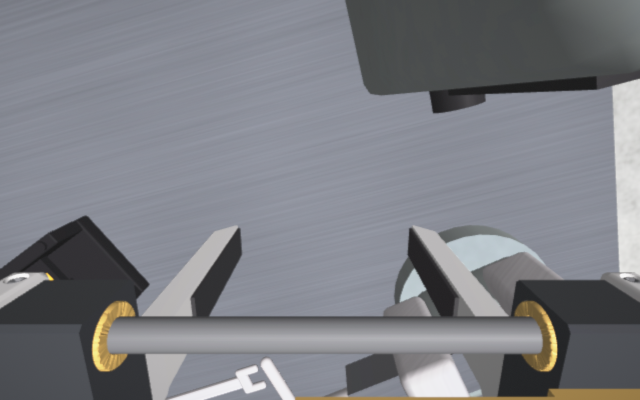

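The top view shows three fixture look-alikes: blue large (264,177), blue small (284,236) and black (224,292). There is also a blue bin at (592,226). For red there is the post handle in the rack (401,188) and the red grinder (525,138). By the description I choose the post at (401,188) and the larger blue block at (264,177).

```bash
python3 - <<'E'
from h import *
f=ld('top0'); p=f['pixels'][:,:,::-1]
a=cv2.resize(p[140:270,220:425],None,fx=3.9,fy=3.9,interpolation=cv2.INTER_CUBIC); cv2.imwrite('pics/crop0.png',a)
hsv=cv2.cvtColor(p,cv2.COLOR_BGR2HSV)
def comps(m,box,mina):
    mm=np.zeros_like(m); x0,y0,x1,y1=box; mm[y0:y1,x0:x1]=m[y0:y1,x0:x1]
    n,l,s,c=cv2.connectedComponentsWithStats(mm)
    for i in range(1,n):
        if s[i,4]>=mina:
            ys,xs=np.nonzero(l==i); yield np.c_[xs,ys],s[i],c[i]
red=((hsv[...,0]<8)|(hsv[...,0]>172))&(hsv[...,1]>150)&(hsv[...,2]>80)
for px,s,c in comps(red.astype(np.uint8),(330,170,420,210),8):
    P=np.array([onz(f,u,v,.075)[:2] for u,v in px]); r=cv2.minAreaRect(P.astype(np.float32)*1000); d=[pt(f,u,v)[2] for u,v in px]
    print('red',c,s[4],P.mean(0),r,np.median(d))
blue=((hsv[...,0]>100)&(hsv[...,0]<125)&(hsv[...,1]>150)).astype(np.uint8)
for px,s,c in comps(blue,(220,140,320,260),50):
    P=np.array([pt(f,u,v) for u,v in px]); T=P[:,2]
    top=P[(T>.055)&(T<.068)]
    Q=np.array([onz(f,u,v,.06)[:2] for (u,v),t in zip(px,T) if .055<t<.068])
    print('blue',c,s[4],np.percentile(T,[5,50,95]), len(top))
    if len(Q)>10: print(cv2.minAreaRect((Q*1000).astype(np.float32)))
yel=((hsv[...,0]>18)&(hsv[...,0]<32)&(hsv[...,1]>140)).astype(np.uint8)
for px,s,c in comps(yel,(230,150,300,205),3):
    P=np.array([onz(f,u,v,.058)[:2] for u,v in px]); print('yel',c,s[4],P.mean(0),np.median([pt(f,u,v)[2] for u,v in px]))
E
```

```text
red [400.72151899 186.89873418] 79 [ 0.52546387 -0.24862357] ((525.1514892578125, -249.4456787109375), (47.43660354614258, 11.951037406921387), 89.16749572753906) 0.07963789493050544
blue [260.61415094 179.46037736] 1060 [0.0151609  0.0441633  0.06298967] 441
((565.6589965820312, 161.57940673828125), (110.78518676757812, 186.841796875), 8.777917861938477)
blue [283.91818182 235.45454545] 440 [0.00833826 0.01661635 0.04350477] 0
yel [258.09090909 170.13636364] 22 [0.58564278 0.17305587] 0.05733631205866596
yel [247.1875     178.77083333] 48 [0.55978969 0.20547714] 0.05676012838302358
yel [264.28846154 176.17307692] 52 [0.56693941 0.1544543 ] 0.045096028132057375
yel [260.15789474 183.68421053] 19 [0.54429287 0.16671435] 0.058304823215275414
```

View pics/crop0.png

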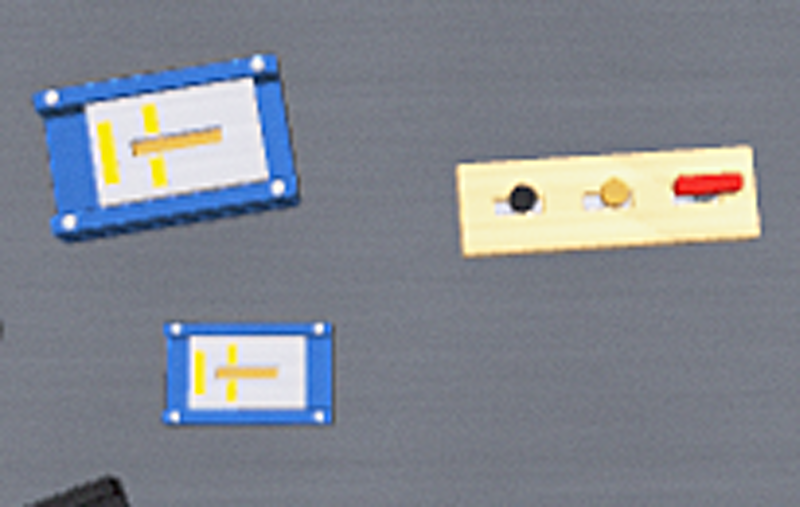

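```bash
cat >> h.py <<'E'
def plan(p,yaw,from_p=None,from_R=None):
    """shift(cm)/turn in tool axes to get to world p, tool x yaw (deg), pointing down"""
    s=ctrl.get_state(); R=np.array(s['eef_rot']) if from_R is None else from_R; q=np.array(s['ee_pos']) if from_p is None else np.array(from_p)
    y=np.radians(yaw); x=np.array([np.cos(y),np.sin(y),0]); z=np.array([0,0,-1.]); T=np.c_[x,np.cross(z,x),z]
    from scipy.spatial.transform import Rotation as Ro
    print('turn',np.round(Ro.from_matrix(R.T@T).as_rotvec(),4),'shift cm',np.round(R.T@(np.array(p)-q)*100,2))
E
python3 - <<'E'
from h import *
f=ld('top0'); print('can',onz(f,214,107,.17))
plan([.566,.162,.205],98.8); plan([.40,.40,.25],130)
E
```

```text
can [0.74381939 0.28382665 0.17      ]
turn [-1.4000e-03  6.0000e-04  1.1614e+00] shift cm [-50.67 -34.96  -0.  ]
turn [-1.400e-03  2.000e-04  6.168e-01] shift cm [-28.58 -16.14  -4.52]
```

```bash
python3 -m pendant '[[[0,0,1.16],[-50.7,-35,0],1],[[0,0,1.16],[-50.7,-35,0],1],[[0,0,1.16],[-50.7,-35,0],1],[[0,0,1.16],[-50.7,-35,0],1],[[0,0,1.16],[-50.7,-35,0],1],[[0,0,1.16],[-50.7,-35,0],1],[[0,0,1.16],[-50.7,-35,0],1],[[0,0,1.16],[-50.7,-35,0],1],[[0,0,1.16],[-50.7,-35,0],1],[[0,0,1.16],[-50.7,-35,0],1],[[0,0,1.16],[-50.7,-35,0],1],[[0,0,1.16],[-50.7,-35,0],1],[[0,0,1.16],[-50.7,-35,0],1],[[0,0,1.16],[-50.7,-35,0],1],[[0,0,1.16],[-50.7,-35,0],1],[[0,0,1.16],[-50.7,-35,0],1],[[0,0,1.16],[-50.7,-35,0],1],[[0,0,1.16],[-50.7,-35,0],1],[[0,0,1.16],[-50.7,-35,0],1]]'
python3 - <<'E'
from h import *
f=shot('wrist','w1'); plan([.525,-.249,.205],90)
E
```

```text
clock: 1.73
ee_pos: [0.5655, 0.163, 0.2052]
eef_rot: [[-0.156, 0.988, -0.001], [0.988, 0.156, 0.0], [0.0, -0.001, -1.0]]
ft_force: [-0.4, -0.2, -0.5]
grip_width: 0.0943
turn [-4.000e-04 -1.000e-04  1.568e-01] shift cm [-4.008e+01 -1.044e+01  3.000e-02]
```

View pics/w1.png

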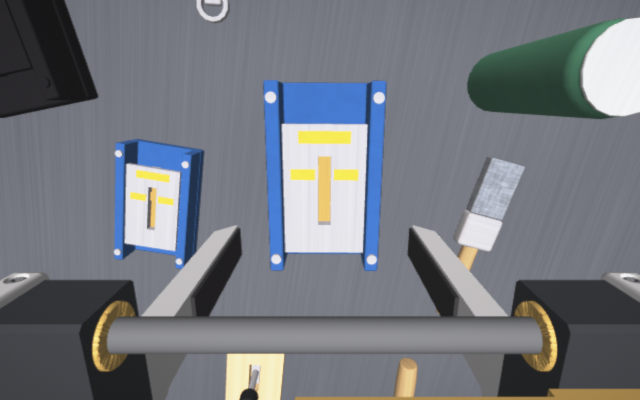

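The wrist view shows the large blue block centred near (325,175). Its slot runs from (324,155) to (324,225), the dashes are at row 174 and the band at row 137.

```bash
python3 - <<'E'
from h import *
f=ld('w1'); p=f['pixels'][:,:,::-1]; hsv=cv2.cvtColor(p,cv2.COLOR_BGR2HSV)
wh=(hsv[...,1]<40)&(hsv[...,2]>190)
sub=np.zeros((400,640),np.uint8); sub[70:290,255:395]=wh[70:290,255:395]
n,l,s,c=cv2.connectedComponentsWithStats(sub)
scr=[]
for i in range(1,n):
    if s[i,4]>15:
        u,v=c[i]; print('white',np.round(c[i],1),s[i,4],np.round(onz(f,u,v,.061)[:2],4), np.round(pt(f,u,v),4))
# plate outline + slot
i=1+np.argmax(s[1:,4]); m=(l==i).astype(np.uint8)
cs,h=cv2.findContours(m,cv2.RETR_CCOMP,cv2.CHAIN_APPROX_NONE)
for k,q in enumerate(cs):
    P=np.array([onz(f,u,v,.058)[:2] for u,v in q[:,0]])*1000
    if len(P)>15: print('hole' if h[0][k][3]>=0 else 'out',cv2.minAreaRect(P.astype(np.float32)), P.mean(0),'bb',cv2.boundingRect(q))
yel=((hsv[...,0]>18)&(hsv[...,0]<32)&(hsv[...,1]>140)).astype(np.uint8); yel[:,:255]=0; yel[:,395:]=0; yel[:100]=0;yel[280:]=0
n,l,s,c=cv2.connectedComponentsWithStats(yel)
for i in range(1,n):
    if s[i,4]>15: print('yel',np.round(c[i],1),s[i],np.round(onz(f,*c[i],.058)[:2],4))
bl=((hsv[...,0]>100)&(hsv[...,0]<125)&(hsv[...,1]>150)).astype(np.uint8)
bl[:,:255]=0;bl[:,395:]=0;bl[:70]=0;bl[290:]=0
ys,xs=np.nonzero(bl); P=np.array([pt(f,u,v) for u,v in zip(xs,ys)]); k=(abs(P[:,2]-.06)<.004)
Q=np.array([onz(f,u,v,.06)[:2] for u,v in zip(xs[k],ys[k])])*1000
r=cv2.minAreaRect(Q.astype(np.float32)); print('rails',r,k.sum(),np.median(P[k,2]))
E
```

```text
white [270.1  96.8] 94 [0.504  0.2349] [0.5043 0.2349 0.0631]
white [378.6  97.3] 93 [0.6014 0.2498] [0.601  0.2498 0.0635]
white [323.9 191. ] 8221 [0.566  0.1551] [0.5666 0.1512 0.0462]
white [275.7 258.7] 66 [0.5281 0.0759] [0.5283 0.0772 0.0636]
white [371.1 259.1] 67 [0.6254 0.0909] [0.6251 0.0916 0.0625]
out ((566.2107543945312, 154.618896484375), (80.00410461425781, 129.28607177734375), 8.810254096984863) [565.66035097 156.99924682] bb (282, 124, 85, 128)
hole ((584.336669921875, 173.9520721435547), (26.346101760864258, 12.90749740600586), 8.99186897277832) [584.38554197 173.96816745] bb (332, 168, 28, 14)
hole ((542.914306640625, 167.39649963378906), (26.416929244995117, 12.909438133239746), 8.991839408874512) [542.74379775 167.66148159] bb (289, 168, 28, 14)
hole ((566.166748046875, 154.33702087402344), (14.118630409240723, 71.2779769897461), 9.009044647216797) [566.17044398 154.94009265] bb (317, 155, 15, 71)
hole ((558.3766479492188, 206.46328735351562), (52.063819885253906, 13.121150016784668), 8.981620788574219) [558.01490589 206.41172543] bb (297, 130, 56, 15)
yel [324. 137.] [299 132  51  11 561] [0.558  0.2064]
yel [302.3 174.2] [291 170  23  10 217] [0.5427 0.1677]
yel [345.8 174.5] [335 170  23  10 225] [0.5845 0.174 ]
rails ((564.5131225585938, 163.5419464111328), (110.00313568115234, 187.83226013183594), 8.647674560546875) 4637 0.0600514211300453
```

```bash
python3 -m pendant '[[[0,0,0.157],[-40.1,-10.4,0],1],[[0,0,0.157],[-40.1,-10.4,0],1],[[0,0,0.157],[-40.1,-10.4,0],1],[[0,0,0.157],[-40.1,-10.4,0],1],[[0,0,0.157],[-40.1,-10.4,0],1],[[0,0,0.157],[-40.1,-10.4,0],1],[[0,0,0.157],[-40.1,-10.4,0],1],[[0,0,0.157],[-40.1,-10.4,0],1],[[0,0,0.157],[-40.1,-10.4,0],1],[[0,0,0.157],[-40.1,-10.4,0],1],[[0,0,0.157],[-40.1,-10.4,0],1],[[0,0,0.157],[-40.1,-10.4,0],1],[[0,0,0.157],[-40.1,-10.4,0],1]]'
python3 - <<'E'
from h import *
f=shot('wrist','w2')
E
```

```text
clock: 2.87
ee_pos: [0.5257, -0.2489, 0.2053]
eef_rot: [[0.001, 1.0, -0.0], [1.0, -0.001, 0.001], [0.001, -0.0, -1.0]]
ft_force: [-0.5, 0.5, -0.5]
grip_width: 0.0939
```

View pics/w2.png

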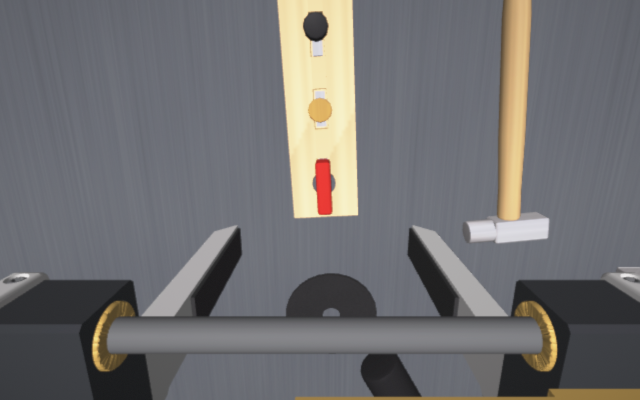

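The handle is at (323,187) in the last rack slot. The collar peeks out on both sides of it, at about (316–335,183), and the brass and black heads are at (320,110) and (316,26).

```bash
python3 - <<'E'
from h import *
f=ld('w2'); p=f['pixels'][:,:,::-1]; hsv=cv2.cvtColor(p,cv2.COLOR_BGR2HSV)
cv2.imwrite('pics/crop2.png',cv2.resize(p[140:235,270:380],None,fx=6,fy=6,interpolation=cv2.INTER_CUBIC))
red=((hsv[...,0]<8)|(hsv[...,0]>172))&(hsv[...,1]>150)&(hsv[...,2]>60)
red[:,:300]=0;red[:,350:]=0;red[230:]=0
ys,xs=np.nonzero(red); P=np.array([pt(f,u,v) for u,v in zip(xs,ys)]); print(len(P),np.percentile(P[:,2],[2,25,50,75,98]))
k=P[:,2]>.079
Q=np.array([onz(f,u,v,.083)[:2] for u,v in zip(xs[k],ys[k])])*1000; print('top',k.sum(),cv2.minAreaRect(Q.astype(np.float32)),Q.mean(0),P[k].mean(0))
w=((hsv[...,0]>15)&(hsv[...,0]<30)&(hsv[...,1]>60)&(hsv[...,2]>180)); ys,xs=np.nonzero(w[:230,270:370]); xs+=270
P=np.array([onz(f,u,v,.026)[:2] for u,v in zip(xs,ys)])*1000; print('rack',cv2.minAreaRect(P.astype(np.float32)))
E
```

```text
765 [0.07622562 0.08228802 0.08294567 0.08343858 0.08461842]
top 740 ((524.3128662109375, -248.60023498535156), (12.997807502746582, 49.04618453979492), 2.4541189670562744) [ 524.36276904 -247.99708662] [ 0.52435664 -0.24781048  0.08370619]
rack ((521.1231689453125, -186.76019287109375), (70.5719223022461, 216.55613708496094), 2.7819573879241943)
```

View pics/crop2.png

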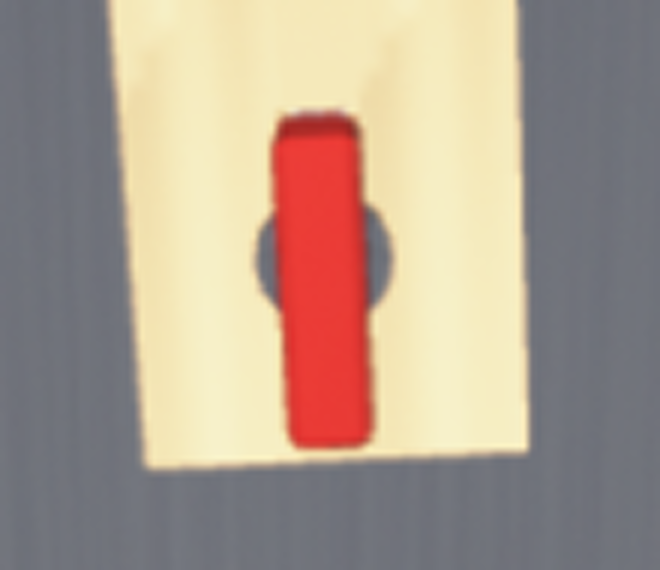

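```bash
python3 - <<'E'
from h import *
plan([.5243,-.2486,.059],92.5)
E
```

```text
turn [-0.0001 -0.0005 -0.0436] shift cm [-0.02 -0.15 14.64]
```

```bash
python3 -m pendant '[[[0,0,-0.044],[0,-0.15,2],0.5],[[0,0,-0.044],[0,-0.15,5],0.5],[[0,0,-0.044],[0,-0.15,8],0.5],[[0,0,-0.044],[0,-0.15,11],0.5],[[0,0,-0.044],[0,-0.15,13.2],0.5],[[0,0,-0.044],[0,-0.15,14.2],0.5],[[0,0,-0.044],[0,-0.15,14.6],0.5],[[0,0,-0.044],[0,-0.15,14.6],0.5],[[0,0,-0.044],[0,-0.15,14.6],0.5]]' 40
python3 -m pendant '[[[0,0,0],[0,0,0],0],[[0,0,0],[0,0,0],0],[[0,0,0],[0,0,0],0],[[0,0,0],[0,0,0],0],[[0,0,0],[0,0,0],0],[[0,0,0],[0,0,0],0],[[0,0,0],[0,0,0],0],[[0,0,0],[0,0,0],0]]' 40
```

```text
clock: 3.67
ee_pos: [0.5252, -0.2503, 0.061]
eef_rot: [[-0.043, 0.999, 0.002], [0.999, 0.043, -0.001], [-0.002, 0.002, -1.0]]
ft_force: [-0.3, -0.3, -0.4]
grip_width: 0.0472
clock: 4.33
ee_pos: [0.5242, -0.2504, 0.0597]
eef_rot: [[-0.042, 0.999, 0.0], [0.999, 0.042, -0.0], [-0.0, 0.0, -1.0]]
ft_force: [1.2, 0.2, 1.6]
grip_width: 0.0133
```

```bash
python3 -m pendant '[[[0,0,0],[0,0,-0.5],0],[[0,0,0],[0,0,-1.5],0],[[0,0,0],[0,0,-3],0],[[0,0,0],[0,0,-6],0],[[0,0,0],[0,0,-9],0],[[0,0,0],[0,0,-12],0],[[0,0,0],[0,0,-14],0],[[0,0,0],[0,0,-14],0],[[0,0,0],[0,0,-14],0],[[0,0,0],[0,0,-14],0]]'
python3 - <<'E'
from h import *
f=shot('wrist','w3'); 
s=ctrl.get_state(); print(s['ft_force'],s['grip_width'])
E
```

```text
clock: 5.17
ee_pos: [0.5231, -0.2496, 0.1976]
eef_rot: [[-0.042, 0.999, -0.002], [0.999, 0.042, 0.002], [0.002, -0.002, -1.0]]
ft_force: [0.1, -1.0, -2.3]
grip_width: 0.0136
[-0.21972757  0.13788641 -2.77176579] 0.013735586772426629
```

View pics/w3.png

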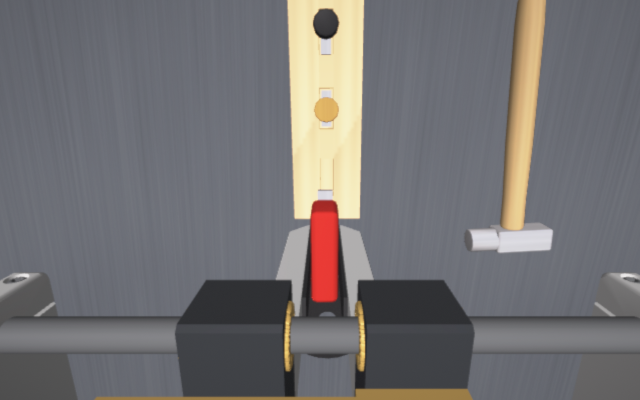

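The post is held upright between the fingers, with the red handle running from (325,201) to (325,300), and the rack slot is empty at (326,175).

```bash
python3 - <<'E'
from h import *
f=ld('w3'); p=f['pixels'][:,:,::-1]; hsv=cv2.cvtColor(p,cv2.COLOR_BGR2HSV)
s=ctrl.get_state(); R=np.array(s['eef_rot']); q=np.array(s['ee_pos'])
red=((hsv[...,0]<8)|(hsv[...,0]>172))&(hsv[...,1]>150)&(hsv[...,2]>60)
red[:,:280]=0;red[:,360:]=0;red[320:]=0;red[:190]=0
ys,xs=np.nonzero(red); P=(np.array([pt(f,u,v) for u,v in zip(xs,ys)])-q)@R*1000
print(np.round(np.percentile(P,[1,5,25,50,75,95,99],axis=0),1))
k=P[:,2]<np.percentile(P[:,2],30)+2
Q=P[k]; print(k.sum(),cv2.minAreaRect(Q[:,:2].astype(np.float32)),Q[:,2].mean())
plan([.5659-.0,.1553,.198],98.8)
E
```

```text
[[-22.5  -6.9 -25.3]
 [-19.8  -6.2 -24.9]
 [ -8.3  -3.6 -24.2]
 [  5.5  -0.2 -23.7]
 [ 18.2   3.2 -23. ]
 [ 25.6   5.9 -13.4]
 [ 25.9   6.5  -5.4]]
2300 ((27.099441528320312, 0.11427545547485352), (101.06683349609375, 13.450849533081055), 0.35232770442962646) -24.149496014108134
turn [-0.0031 -0.0028 -0.1117] shift cm [ 4.026e+01  6.000e+00 -1.000e-02]
```

```bash
python3 -m pendant '[[[0,0,-0.112],[40.1,6,0],0],[[0,0,-0.112],[40.1,6,0],0],[[0,0,-0.112],[40.1,6,0],0],[[0,0,-0.112],[40.1,6,0],0],[[0,0,-0.112],[40.1,6,0],0],[[0,0,-0.112],[40.1,6,0],0],[[0,0,-0.112],[40.1,6,0],0],[[0,0,-0.112],[40.1,6,0],0],[[0,0,-0.112],[40.1,6,0],0],[[0,0,-0.112],[40.1,6,0],0],[[0,0,-0.112],[40.1,6,0],0],[[0,0,-0.112],[40.1,6,0],0],[[0,0,-0.112],[40.1,6,0],0],[[0,0,-0.112],[40.1,6,0],0]]'
python3 - <<'E'
from h import *
f=shot('wrist','w4'); s=ctrl.get_state(); print(s['ee_pos'],s['eef_rot'],s['ft_force'],s['torque']); plan([.5664,.1533,.118],98.8)
E
```

```text
clock: 6.38
ee_pos: [0.5667, 0.1518, 0.1983]
eef_rot: [[-0.152, 0.988, -0.002], [0.988, 0.152, -0.0], [-0.0, -0.002, -1.0]]
ft_force: [0.0, -0.2, -2.6]
grip_width: 0.0138
[0.56687714 0.1516557  0.19867629] [[-1.51621772e-01  9.88437663e-01 -1.35071664e-03]
 [ 9.88438583e-01  1.51621528e-01 -2.81846405e-04]
 [-7.37898816e-05 -1.37783449e-03 -9.99999048e-01]] [ 0.34377382  0.68706564 -2.42008896] [-0.08370716  0.06724563  0.02326617]
turn [-0.0014  0.0001 -0.0014] shift cm [ 0.17 -0.01  8.07]
```

View pics/w4.png

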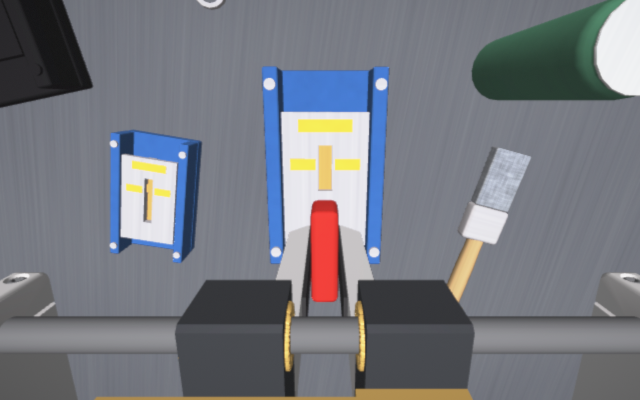

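Next I lower the foot to just above the plate, then step down gently.

```bash
python3 -m pendant '[[[0,0,0],[0.1,0,2],0],[[0,0,0],[0.15,0,4],0],[[0,0,0],[0.17,0,6],0],[[0,0,0],[0.17,0,7.5],0],[[0,0,0],[0.17,0,8],0],[[0,0,0],[0.17,0,8.1],0],[[0,0,0],[0.17,0,8.1],0],[[0,0,0],[0.17,0,8.1],0]]'
python3 -m pendant '[[[0,0,0],[0,0,0.2],0],[[0,0,0],[0,0,0.4],0],[[0,0,0],[0,0,0.6],0],[[0,0,0],[0,0,0.8],0],[[0,0,0],[0,0,0.95],0],[[0,0,0],[0,0,1.1],0],[[0,0,0],[0,0,1.1],0],[[0,0,0],[0,0,1.1],0]]'
```

```text
clock: 7.1
ee_pos: [0.5679, 0.1542, 0.1198]
eef_rot: [[-0.153, 0.988, 0.002], [0.988, 0.153, 0.0], [-0.0, 0.002, -1.0]]
ft_force: [-0.2, -0.1, -1.4]
grip_width: 0.0137
clock: 7.77
ee_pos: [0.5668, 0.1546, 0.1073]
eef_rot: [[-0.153, 0.988, -0.0], [0.988, 0.153, -0.0], [0.0, -0.0, -1.0]]
ft_force: [-0.1, 0.7, -2.3]
grip_width: 0.0139
```

```bash
python3 -m pendant '[[[0,0,0],[0,0,0.1],0],[[0,0,0],[0,0,0.2],0],[[0,0,0],[0,0,0.3],0],[[0,0,0],[0,0,0.4],0],[[0,0,0],[0,0,0.5],0],[[0,0,0],[0,0,0.6],0],[[0,0,0],[0,0,0.7],0],[[0,0,0],[0,0,0.7],0],[[0,0,0],[0,0,0.7],0]]'
python3 - <<'E'
from h import *
s=ctrl.get_state(); print(s['ee_pos'],s['ft_force'],s['torque']); f=shot('wrist','w5')
E
```

```text
clock: 8.52
ee_pos: [0.5669, 0.1546, 0.1004]
eef_rot: [[-0.153, 0.988, -0.0], [0.988, 0.153, -0.0], [-0.0, -0.0, -1.0]]
ft_force: [0.4, 0.7, -2.1]
grip_width: 0.0136
[0.56687865 0.15458107 0.100387  ] [ 0.36466815  0.66270854 -2.10676789] [-0.0361833   0.02507322 -0.01419502]
```

View pics/w5.png

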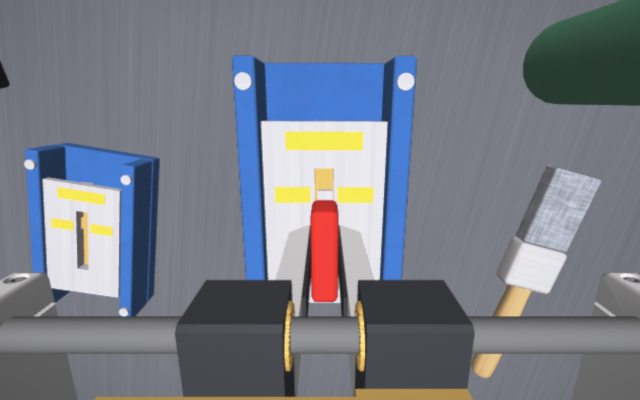

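The foot is in the slot, with its front visible at (324,195) and no contact force. Next I slide toward the yellow end.

```bash
python3 -m pendant '[[[0,0,0],[0.2,0,0],0],[[0,0,0],[0.4,0,0],0],[[0,0,0],[0.6,0,0],0],[[0,0,0],[0.8,0,0],0],[[0,0,0],[1.0,0,0],0],[[0,0,0],[1.2,0,0],0],[[0,0,0],[1.2,0,0],0],[[0,0,0],[1.2,0,0],0]]'
python3 -m pendant '[[[0,0,0],[0.05,0,0],0],[[0,0,0],[0.1,0,0],0],[[0,0,0],[0.15,0,0],0],[[0,0,0],[0.2,0,0],0],[[0,0,0],[0.2,0,0],0]]'
```

```text
clock: 9.23
ee_pos: [0.565, 0.1666, 0.1005]
eef_rot: [[-0.154, 0.988, -0.0], [0.988, 0.154, -0.0], [-0.0, -0.0, -1.0]]
ft_force: [-0.0, 0.2, -1.5]
grip_width: 0.0137
clock: 9.65
ee_pos: [0.5648, 0.1684, 0.1005]
eef_rot: [[-0.153, 0.988, 0.0], [0.988, 0.153, 0.0], [0.0, 0.0, -1.0]]
ft_force: [0.3, 0.2, -3.2]
grip_width: 0.0136
```

```bash
python3 -m pendant '[[[0,0,0],[0.05,0,0],0],[[0,0,0],[0.1,0,0],0],[[0,0,0],[0.1,0,0],0],[[0,0,0],[0.1,0,0],0]]'
python3 -m pendant '[[[0,0,0],[0.05,0,0],0],[[0,0,0],[0.1,0,0],0],[[0,0,0],[0.1,0,0],0],[[0,0,0],[0.1,0,0],0]]'
```

```text
clock: 9.98
ee_pos: [0.5646, 0.1694, 0.1005]
eef_rot: [[-0.153, 0.988, 0.0], [0.988, 0.153, -0.0], [-0.0, -0.0, -1.0]]
ft_force: [0.4, -0.3, -1.5]
grip_width: 0.0134
clock: 10.32
ee_pos: [0.5645, 0.1703, 0.1005]
eef_rot: [[-0.153, 0.988, 0.0], [0.988, 0.153, -0.0], [-0.0, 0.0, -1.0]]
ft_force: [0.3, -0.1, -2.3]
grip_width: 0.014
```

```bash
python3 -m pendant '[[[0,0,0],[0.05,0,0],0],[[0,0,0],[0.05,0,0],0],[[0,0,0],[0.05,0,0],0]]'
python3 -m pendant '[[[0,0,0],[0.05,0,0],0],[[0,0,0],[0.05,0,0],0],[[0,0,0],[0.05,0,0],0]]'
python3 -m pendant '[[[0,0,0],[0.05,0,0],0],[[0,0,0],[0.05,0,0],0],[[0,0,0],[0.05,0,0],0]]'
```

```text
clock: 10.57
ee_pos: [0.5645, 0.1705, 0.1005]
eef_rot: [[-0.154, 0.988, 0.0], [0.988, 0.154, -0.001], [-0.001, 0.0, -1.0]]
ft_force: [0.4, -3.1, -1.5]
grip_width: 0.014
clock: 10.82
ee_pos: [0.5645, 0.1707, 0.1006]
eef_rot: [[-0.154, 0.988, 0.0], [0.988, 0.154, -0.001], [-0.001, -0.0, -1.0]]
ft_force: [0.3, -5.0, -0.7]
grip_width: 0.0136
clock: 11.07
ee_pos: [0.5645, 0.1708, 0.1006]
eef_rot: [[-0.154, 0.988, 0.0], [0.988, 0.154, -0.002], [-0.002, -0.0, -1.0]]
ft_force: [0.7, -6.8, -1.2]
grip_width: 0.0136
```

Contact is at the end wall (about 5–7 N in −y, TCP y ≈ 0.1705, matching the seen seat). I back off the press, then push down.

```bash
python3 -m pendant '[[[0,0,0],[-0.07,0,0],0],[[0,0,0],[-0.14,0,0],0],[[0,0,0],[-0.14,0,0],0]]' 55
python3 -m pendant '[[[0,0,0],[0,0,0.15],0],[[0,0,0],[0,0,0.3],0],[[0,0,0],[0,0,0.45],0],[[0,0,0],[0,0,0.6],0],[[0,0,0],[0,0,0.7],0],[[0,0,0],[0,0,0.8],0],[[0,0,0],[0,0,0.9],0],[[0,0,0],[0,0,1.0],0],[[0,0,0],[0,0,1.0],0],[[0,0,0],[0,0,1.0],0]]'
```

```text
clock: 11.32
ee_pos: [0.5645, 0.1705, 0.1005]
eef_rot: [[-0.153, 0.988, 0.0], [0.988, 0.153, 0.0], [0.0, 0.0, -1.0]]
ft_force: [-0.3, -3.2, -1.8]
grip_width: 0.0138
clock: 12.15
ee_pos: [0.5651, 0.1706, 0.0921]
eef_rot: [[-0.154, 0.988, 0.001], [0.988, 0.154, -0.0], [-0.0, 0.001, -1.0]]
ft_force: [-2.1, -4.1, 8.0]
grip_width: 0.0136
```

```bash
python3 -m pendant '[[[0,0,0],[-0.05,0,0.1],0],[[0,0,0],[-0.05,0,0.2],0],[[0,0,0],[-0.05,0,0.3],0],[[0,0,0],[-0.05,0,0.4],0],[[0,0,0],[-0.05,0,0.5],0],[[0,0,0],[-0.05,0,0.57],0],[[0,0,0],[-0.05,0,0.57],0],[[0,0,0],[-0.05,0,0.57],0]]'
python3 - <<'E'
from h import *
f=shot('wrist','w6'); p=f['pixels'][:,:,::-1]; hsv=cv2.cvtColor(p,cv2.COLOR_BGR2HSV)
s=ctrl.get_state(); R=np.array(s['eef_rot']); q=np.array(s['ee_pos']); print(q,s['ft_force'])
red=((hsv[...,0]<8)|(hsv[...,0]>172))&(hsv[...,1]>150)&(hsv[...,2]>60)
red[:,:280]=0;red[:,360:]=0;red[320:]=0;red[:190]=0
ys,xs=np.nonzero(red); P=(np.array([pt(f,u,v) for u,v in zip(xs,ys)])-q)@R*1000
print(np.round(np.percentile(P,[1,5,25,50,75,95,99],axis=0),1))
E
```

```text
clock: 12.82
ee_pos: [0.5651, 0.1705, 0.0868]
eef_rot: [[-0.154, 0.988, 0.001], [0.988, 0.154, 0.001], [0.001, 0.001, -1.0]]
ft_force: [-3.3, -2.9, 10.4]
grip_width: 0.0132
[0.56517139 0.17053019 0.08685868] [-3.50528532 -1.98202157 10.12249409]
[[-21.8  -6.8 -24.8]
 [-19.1  -6.2 -24.2]
 [ -7.3  -3.4 -23.5]
 [  6.1  -0.3 -23. ]
 [ 18.7   3.1 -22.4]
 [ 25.8   5.7 -13.6]
 [ 26.2   6.3  -5.5]]
```

View pics/w6.png

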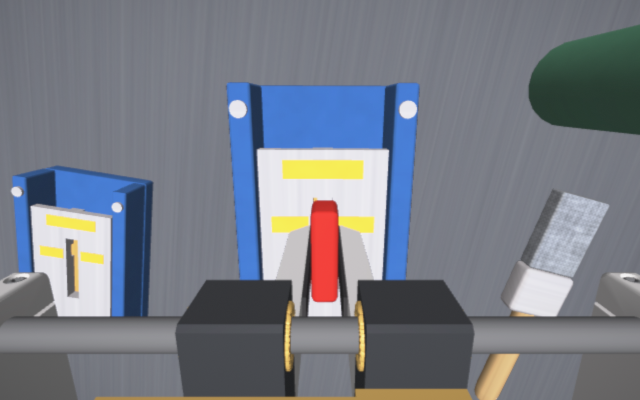

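Post origin is at about 36.3 mm by both force and sight. I relieve the side contact (about 3 N), go slightly deeper, then start the turn about the post's own axis.

```bash
python3 -m pendant '[[[0,0,0],[0,-0.05,0.03],0],[[0,0,0],[0,-0.1,0.06],0],[[0,0,0],[0,-0.1,0.06],0],[[0,0,0],[0,-0.1,0.06],0]]'
python3 -m pendant '[[[0,0,0.08],[0,-0.01,0],0],[[0,0,0.16],[0,-0.02,0],0],[[0,0,0.24],[0,-0.03,0],0],[[0,0,0.32],[0.01,-0.04,0],0],[[0,0,0.32],[0.01,-0.04,0],0],[[0,0,0.32],[0.01,-0.04,0],0]]'
python3 -c "
from h import *
s=ctrl.get_state();print(s['torque'],s['joint_pos'])"
```

```text
clock: 13.2
ee_pos: [0.565, 0.1705, 0.0867]
eef_rot: [[-0.153, 0.988, 0.003], [0.988, 0.153, 0.001], [0.001, 0.003, -1.0]]
ft_force: [-1.4, -2.3, 10.9]
grip_width: 0.0137
clock: 13.7
ee_pos: [0.5659, 0.1712, 0.0874]
eef_rot: [[0.166, 0.986, 0.006], [0.986, -0.166, 0.003], [0.004, 0.006, -1.0]]
ft_force: [-0.2, -0.2, 10.2]
grip_width: 0.0134
[-0.29400089 -0.03762527 -0.03264955] [  5.79422961  13.70661835 102.89931514   0.12719584  63.00866786
  15.27694295]
```

```bash
python3 -m pendant '[[[0,0,0],[-0.03,-0.07,0.03],0],[[0,0,0],[-0.07,-0.14,0.06],0],[[0,0,0],[-0.07,-0.14,0.06],0],[[0,0,0],[-0.07,-0.14,0.06],0],[[0,0,0],[-0.07,-0.14,0.06],0]]'
python3 -c "
from h import *
s=ctrl.get_state();print(s['torque'])"
```

```text
clock: 14.12
ee_pos: [0.5656, 0.171, 0.0874]
eef_rot: [[0.166, 0.986, 0.01], [0.986, -0.166, 0.004], [0.005, 0.009, -1.0]]
ft_force: [2.1, 1.1, 10.0]
grip_width: 0.0137
[-0.01271722 -0.44097297  0.02832229]
```

```bash
python3 -m pendant '[[[0,0,0],[0,0,0],0],[[0,0,0],[0,0,0],0],[[0,0,0],[0,0,0],0]]'
python3 -c "
from h import *
s=ctrl.get_state();print(s['torque'],s['ee_pos'],s['eef_rot'].round(4).tolist())
f=shot('scene','s7'); shot('wrist','w7')
p=f['pixels'][:,:,::-1]
cv2.imwrite('pics/s7c.png',cv2.resize(p[120:250,330:480],None,fx=5,fy=4.5,interpolation=cv2.INTER_CUBIC))"
```

```text
clock: 14.37
ee_pos: [0.5656, 0.1711, 0.0874]
eef_rot: [[0.166, 0.986, 0.01], [0.986, -0.166, 0.004], [0.005, 0.009, -1.0]]
ft_force: [3.3, 1.4, 10.0]
grip_width: 0.0136
[-0.00138069 -0.50335581 -0.00547662] [0.56556827 0.17107708 0.08743481] [[0.1656, 0.9861, 0.0096], [0.9862, -0.1656, 0.0035], [0.0051, 0.0089, -0.9999]]
```

View pics/s7c.png

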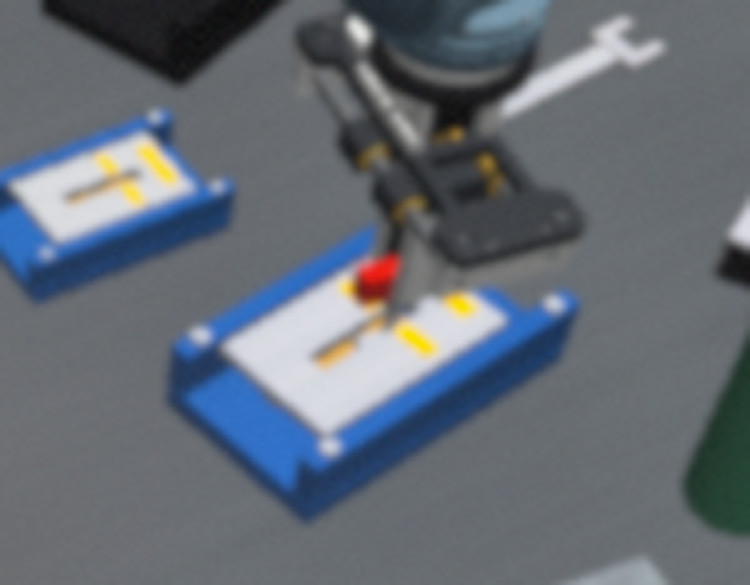

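View pics/w7.png

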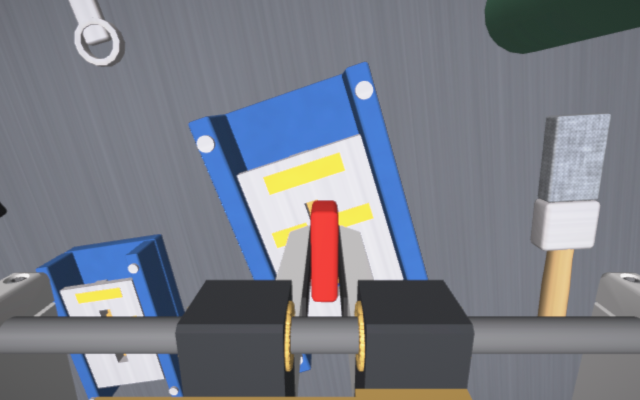

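The handle is turned about 18° along with the fingers, at (324,250), and there is no torque. The side loads are friction on the brass plate plus arm flex. I continue turning.

```bash
python3 -m pendant '[[[0,0,0.1],[0,-0.01,0.02],0],[[0,0,0.2],[0,-0.02,0.04],0],[[0,0,0.3],[0.01,-0.04,0.05],0],[[0,0,0.4],[0.01,-0.05,0.05],0],[[0,0,0.5],[0.02,-0.06,0.05],0],[[0,0,0.63],[0.02,-0.07,0.05],0],[[0,0,0.63],[0.02,-0.07,0.05],0]]'
python3 -c "
from h import *
s=ctrl.get_state();print(s['torque'],s['ee_pos'],s['eef_rot'].round(4).tolist())"
```

```text
clock: 15.05
ee_pos: [0.5645, 0.1709, 0.0868]
eef_rot: [[0.718, 0.696, 0.008], [0.696, -0.718, 0.002], [0.008, 0.004, -1.0]]
ft_force: [2.1, -0.4, 9.0]
grip_width: 0.0135
[-0.29744785 -0.16046257  0.01444114] [0.56452497 0.17087338 0.08677959] [[0.7176, 0.6964, 0.0084], [0.6965, -0.7176, 0.0024], [0.0077, 0.0042, -1.0]]
```

```bash
python3 -m pendant '[[[0,0,0.1],[-0.01,-0.03,0],0],[[0,0,0.2],[-0.02,-0.05,0],0],[[0,0,0.3],[-0.03,-0.08,0],0],[[0,0,0.4],[-0.04,-0.1,0],0],[[0,0,0.5],[-0.05,-0.13,0],0],[[0,0,0.62],[-0.06,-0.15,0],0],[[0,0,0.62],[-0.06,-0.15,0],0],[[0,0,0.62],[-0.06,-0.15,0],0]]'
python3 -c "
from h import *
s=ctrl.get_state();print(s['torque'],s['ee_pos'],s['eef_rot'].round(4).tolist(),s['joint_pos'])
f=shot('wrist','w8')"
```

```text
clock: 15.72
ee_pos: [0.5629, 0.1714, 0.0867]
eef_rot: [[0.988, 0.154, 0.008], [0.154, -0.988, 0.002], [0.008, -0.001, -1.0]]
ft_force: [1.9, -1.3, 10.3]
grip_width: 0.0133
[-0.42064703 -0.09688316 -0.01001949] [0.56291585 0.17135466 0.08668613] [[0.9881, 0.1537, 0.008], [0.1537, -0.9881, 0.0021], [0.0082, -0.0008, -1.0]] [5.86320135e+00 1.33745887e+01 1.03383998e+02 8.15283920e-02
 6.27736665e+01 8.69833764e+01]
```

View pics/w8.png

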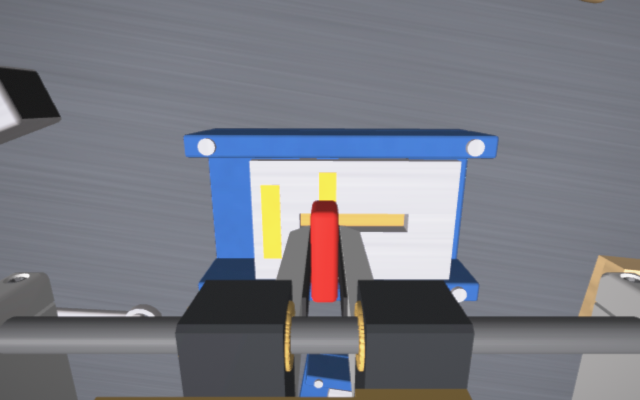

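The turn is complete. The handle lies along the dash line at (326,185), perpendicular to the slot at row 220. Now I let it rise slowly.

```bash
python3 -m pendant '[[[0,0,0],[0,0,-0.08],0],[[0,0,0],[0,0,-0.16],0],[[0,0,0],[0,0,-0.24],0],[[0,0,0],[0,0,-0.32],0],[[0,0,0],[0,0,-0.4],0],[[0,0,0],[0,0,-0.4],0],[[0,0,0],[0,0,-0.4],0]]'
python3 -m pendant '[[[0,0,0],[0,0,-0.08],0],[[0,0,0],[0,0,-0.15],0],[[0,0,0],[0,0,-0.15],0],[[0,0,0],[0,0,-0.15],0]]'
```

```text
clock: 16.35
ee_pos: [0.5628, 0.1713, 0.0903]
eef_rot: [[0.988, 0.154, 0.008], [0.154, -0.988, 0.002], [0.008, -0.001, -1.0]]
ft_force: [1.9, -1.1, 8.4]
grip_width: 0.0133
clock: 16.68
ee_pos: [0.5628, 0.1714, 0.0916]
eef_rot: [[0.988, 0.154, 0.008], [0.154, -0.988, 0.002], [0.008, -0.001, -1.0]]
ft_force: [2.0, -0.7, 6.6]
grip_width: 0.0131
```

```bash
python3 -m pendant '[[[0,0,0],[0,0,-0.05],0],[[0,0,0],[0,0,-0.1],0],[[0,0,0],[0,0,-0.1],0],[[0,0,0],[0,0,-0.1],0]]'
python3 -m pendant '[[[0,0,0],[0,0,-0.05],0],[[0,0,0],[0,0,-0.1],0],[[0,0,0],[0,0,-0.1],0],[[0,0,0],[0,0,-0.1],0]]'
```

```text
clock: 17.02
ee_pos: [0.5627, 0.1714, 0.0924]
eef_rot: [[0.988, 0.154, 0.008], [0.154, -0.988, 0.002], [0.008, -0.001, -1.0]]
ft_force: [3.5, -0.4, 6.3]
grip_width: 0.014
clock: 17.35
ee_pos: [0.5627, 0.1714, 0.0933]
eef_rot: [[0.988, 0.154, 0.008], [0.154, -0.988, 0.002], [0.008, -0.001, -1.0]]
ft_force: [3.8, -1.7, 6.4]
grip_width: 0.0137
```

```bash
python3 -m pendant '[[[0,0,0],[0,0,-0.05],0],[[0,0,0],[0,0,-0.1],0],[[0,0,0],[0,0,-0.1],0],[[0,0,0],[0,0,-0.1],0]]'
python3 -m pendant '[[[0,0,0],[0,0,-0.05],0],[[0,0,0],[0,0,-0.05],0],[[0,0,0],[0,0,-0.05],0]]'
```

```text
clock: 17.68
ee_pos: [0.5625, 0.1713, 0.0936]
eef_rot: [[0.988, 0.154, 0.008], [0.154, -0.988, 0.002], [0.008, -0.001, -1.0]]
ft_force: [5.9, -0.3, 3.5]
grip_width: 0.0135
clock: 17.93
ee_pos: [0.5624, 0.1713, 0.0936]
eef_rot: [[0.988, 0.154, 0.008], [0.154, -0.988, 0.002], [0.008, -0.001, -1.0]]
ft_force: [7.0, 0.5, 0.1]
grip_width: 0.0134
```

Force has dropped to zero with z fixed, so the post is seated. I relieve the side strain, then release.

```bash
python3 -m pendant '[[[0,0,0],[0.08,0,0],0],[[0,0,0],[0.16,0,0],0],[[0,0,0],[0.16,0,0],0],[[0,0,0],[0.16,0,0],0]]'
python3 -m pendant '[[[0,0,0],[0,0,0],0.05],[[0,0,0],[0,0,0],0.15],[[0,0,0],[0,0,0],0.25],[[0,0,0],[0,0,0],0.4],[[0,0,0],[0,0,0],0.4],[[0,0,0],[0,0,0],0.4],[[0,0,0],[0,0,0],0.4]]'
```

```text
clock: 18.27
ee_pos: [0.5628, 0.1713, 0.0936]
eef_rot: [[0.988, 0.154, 0.004], [0.154, -0.988, 0.002], [0.004, -0.001, -1.0]]
ft_force: [3.2, -0.2, 5.3]
grip_width: 0.0135
clock: 18.85
ee_pos: [0.5604, 0.1707, 0.0914]
eef_rot: [[0.988, 0.154, -0.002], [0.154, -0.988, 0.0], [-0.002, -0.0, -1.0]]
ft_force: [-1.3, 0.3, 0.2]
grip_width: 0.0372
```

```bash
python3 -m pendant '[[[0,0,0],[0,0,-1],0.4],[[0,0,0],[0,0,-2.5],0.4],[[0,0,0],[0,0,-5],0.5],[[0,0,0],[0,0,-8],0.6],[[0,0,0],[0,0,-11],0.6],[[0,0,0],[0,0,-12],0.6],[[0,0,0],[0,0,-12],0.6],[[0,0,0],[0,0,-12],0.6]]'
python3 - <<'E'
from h import *
f=shot('wrist','w9'); t=shot('scene','s9')
p=t['pixels'][:,:,::-1]
cv2.imwrite('pics/s9c.png',cv2.resize(p[120:250,330:480],None,fx=5,fy=4.5,interpolation=cv2.INTER_CUBIC))
p=f['pixels'][:,:,::-1]; hsv=cv2.cvtColor(p,cv2.COLOR_BGR2HSV)
red=((hsv[...,0]<8)|(hsv[...,0]>172))&(hsv[...,1]>150)&(hsv[...,2]>60)
n,l,s,c=cv2.connectedComponentsWithStats(red.astype(np.uint8)); 
i=1+np.argmax(s[1:,4]); ys,xs=np.nonzero(l==i)
P=np.array([pt(f,u,v) for u,v in zip(xs,ys)]); print(c[i],s[i],np.percentile(P[:,2],[25,50,75,90]))
k=P[:,2]>.112
Q=np.array([onz(f,u,v,.117)[:2] for u,v in zip(xs[k],ys[k])])*1000; print(cv2.minAreaRect(Q.astype(np.float32)),Q.mean(0))
E
```

```text
clock: 19.52
ee_pos: [0.5608, 0.1706, 0.2117]
eef_rot: [[0.988, 0.154, -0.0], [0.154, -0.988, 0.0], [-0.0, -0.0, -1.0]]
ft_force: [0.5, 0.6, -0.9]
grip_width: 0.0564
[323.6938326  190.27092511] [316 161  16  60 908] [0.11643031 0.11701334 0.1174736  0.11796687]
((563.5911254882812, 172.98764038085938), (49.662086486816406, 12.669781684875488), 9.175225257873535) [564.00013383 172.75474198]
```

View pics/w9.png

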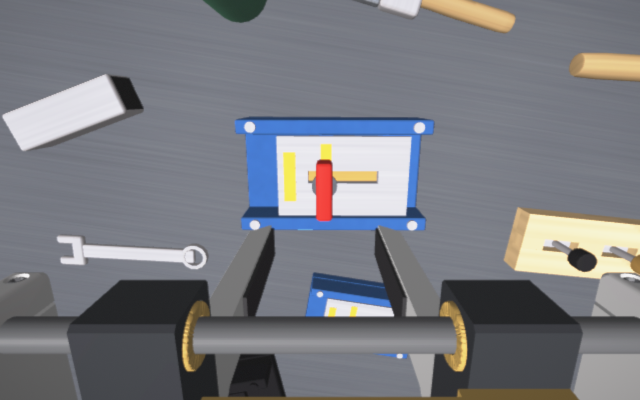

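View pics/s9c.png

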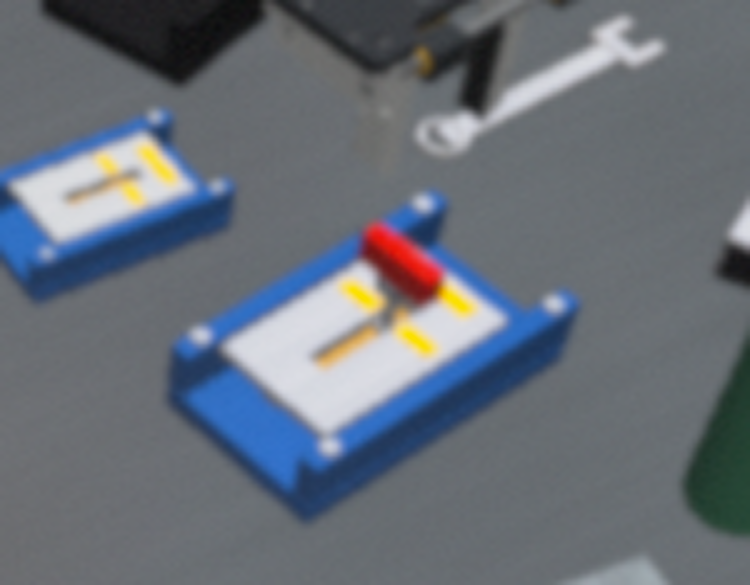

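The post stands free at (324,190) on the dash line, across the slot. Its top is at z = 0.117 m, which is 42 + 75 mm, so it is seated.

```bash
python3 -c "
from station import ctrl
print(ctrl.sign_off())"
```

```text
the job is handed in; nothing more can be done
None
```

The stop post is locked in the larger blue fixture block, standing across the slot with nothing holding it. I handed the job in at about 20 s.

**What I did:** I gripped the red-handled post in the end slot of the rack and lowered its foot through the block's slot with no contact force. I felt it along to the end wall at the yellow end (about 7 N), then pressed it down to about 36 mm (about 13 N). I turned it a quarter turn about its own axis, let it rise until the seat took the load, and released it.

**Last checks:**
- **Height:** the handle top is at 117 mm, which is 42 mm plus the post's 75 mm, so it is fully seated.
- **Alignment:** the handle's yaw is 9.2°, against about 8.8° for the block, and it lies on the yellow dash line.
- **Position:** its centre is within about 2 mm of the seat centre seen earlier, which is within camera accuracy.
- **Forces:** the largest reading was about 12 N, including on the block. Readings came at the end of each move, not continuously.

**Disagreements:**
- While pressing and turning, the arm flexed about 2–3 mm from its commanded position, and friction on the brass plate added a few newtons sideways. I corrected for this during the turn.
- The post slipped about 0.7 mm in the grip while being pressed down.
- Side strain reached about 7 N just before release. I eased it to about 3 N first.

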